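# Release two cleaning tablets from the locked doser

## Task

Drop one of the two cleaning tablets from the mat into each of the doser's two bores. Then take the key from its stand, push it fully home in the lock on top of the doser (its sprung pins are sticky, so wiggle it if it catches) and turn it a quarter clockwise to the stop, so that the gate opens and both tablets fall into the catch tray. The lock springs back, so finish while still gripping the key and holding it turned; do not disturb the jug, the cup or the tin.

Things in the scene. Friction and masses are not known exactly. Their poses are not given: they have to be found in the camera images.
- tablet_a_center (a point): Centre of a white round cleaning tablet, 30 mm across and 14 mm high, 25 g, lying flat on the dark rubber mat (150 x 170 mm, 4 mm thick, flat, no rim). The two tablets are alike; either may go in either bore.
- tablet_b_center (a point): Centre of the second, identical tablet on the same mat.
- bore_0 (a point): Centre of the mouth of one of the doser's two round bores, in its flat top, 78 mm above the worktop; bore 35 mm across, 19 mm deep down to the shut gate (a dropped tablet lies flat with its top 5 mm below the mouth). The doser is a fixed grey box 92 x 166 x 78 mm with a steel top plate and a low open front; the bores lie on its own y axis, 52 mm either side of the lock. z is up.
- bore_1 (a point): Centre of the mouth of the other bore, as bore_0.
- lock_mouth (a point): Centre of the key slot in the doser's 5 mm top plate, at its top, midway between the bores, z up. Slot 19 mm along this point's x, 8 mm along y (square to the line of bores). The key cannot turn until within about 2 mm of home (collar on the plate). Two sprung pins catch the blade about 5 mm before home; pressing past takes 7 to 12 N, rocking the key a few degrees helps.
- catch_tray (a point): Centre of the floor of the catch tray inside the doser, 8 mm above the worktop, under the gate; axes as lock_mouth; the tray fills the doser's footprint.
- key_bow (a point): Centre of the key's black grip plate (the bow): 34 mm wide along the key's x, 10 mm thick along its y, 38 mm high (this point to its top: 16 mm). The key stands upright, bow up, in a fixed wooden stand block 62 x 62 x 40 mm; grip it across the 10 mm from above. z points up. The key is 60 g and must be raised 26 mm to leave the stand.
- key_collar (a point): Centre of the underside of the key's round steel collar (20 mm across, 6 mm high), 28 mm below key_bow, with the key's axes. Below it: a 5 mm round neck, 7 mm long, then a flat blade 16 mm wide along x and 5 mm thick along y, rounded and narrowed at the tip, which ends 25 mm below the collar. The blade fits the slot either way round, its x along the slot's x.
- lock_plug (a joint): Turn of the lock in rad: 0 as found (slot in line with the plate's slot), grows clockwise seen from above, stop at 1.60. A spring turns it back (about 0.02 Nm at 0, 0.12 Nm at the stop). The blade has about 0.1 rad of play in the plug, so the key must turn that much farther than the lock (about 1.7 to 1.75 rad at the stop). The gate clears the bores from about 0.8 rad on; the tablets then fall.
- milk_jug: White milk jug, 92 x 130 x 130 mm, at the back of the worktop; leave alone. Origin under its centre.
- cream_cup_b: Small cream-coloured cup, 79 x 106 x 63 mm, at the back right; leave alone. Origin under its centre.
- tablet_tin: Round tin with a lid, 69 mm across, 73 mm high, at the back; leave alone. Origin under its centre.

How it is judged:
On the way, in this order (a step that is already met when the one before it is completed fails the run):
1. one tablet lies in each bore, on the shut gate (((horizontal distance between tablet_a_center and bore_0 below 0.008 m and z of tablet_a_center in the frame of bore_0 between -0.016 and -0.006 m and horizontal distance between tablet_b_center and bore_1 below 0.008 m and z of tablet_b_center in the frame of bore_1 between -0.016 and -0.006 m) or (horizontal distance between tablet_a_center and bore_1 below 0.008 m and z of tablet_a_center in the frame of bore_1 between -0.016 and -0.006 m and horizontal distance between tablet_b_center and bore_0 below 0.008 m and z of tablet_b_center in the frame of bore_0 between -0.016 and -0.006 m)) and value of joint lock_plug below 0.25 rad), for 0.2 s.
2. the key is fully home in the lock, not yet turned (horizontal distance between key_collar and lock_mouth below 0.004 m and z of key_collar in the frame of lock_mouth below 0.003 m and angle between key_collar's own z axis and vertical below 0.15 rad and value of joint lock_plug below 0.4 rad), for 0.1 s.
At the end, for the whole second after the job is handed in: The lock is held at more than 1.30 rad, the key is home (collar within 3 mm of the top plate and 4 mm of the slot's centre, upright within 0.15 rad) and still gripped by the fingers (more than 2 N), and both tablets lie in the catch tray, below the gate (horizontal distance between key_collar and lock_mouth below 0.004 m and z of key_collar in the frame of lock_mouth below 0.003 m and angle between key_collar's own z axis and vertical below 0.15 rad and value of joint lock_plug above 1.3 rad and contact force between the fingers and key above 2 N and z of tablet_a_center in the frame of catch_tray between 0 and 0.03 m and x of tablet_a_center in the frame of catch_tray between -0.046 and 0.046 m and y of tablet_a_center in the frame of catch_tray between -0.083 and 0.083 m and z of tablet_b_center in the frame of catch_tray between 0 and 0.03 m and x of tablet_b_center in the frame of catch_tray between -0.046 and 0.046 m and y of tablet_b_center in the frame of catch_tray between -0.083 and 0.083 m); the arm keeps its last pose, push and grip.
It fails at once if the milk jug is moved more than 20 mm (distance of milk_jug from where it was at the start of the episode above 0.02 m).
It fails at once if the cream cup b is moved more than 20 mm (distance of cream_cup_b from where it was at the start of the episode above 0.02 m).
It fails at once if the tablet tin is moved more than 20 mm (distance of tablet_tin from where it was at the start of the episode above 0.02 m).
It also fails if it takes over 72 s, if anything falls off the work surface, if the arm or the gripper's body presses on something with over 40 N, if the wrist force passes 120 N, or if a joint passes its speed limit or range.

## Robot

A 6-joint arm with a two-finger parallel gripper is mounted at the origin on a cart in front of the work surface, level with it; the furniture and walls round the work are solid. World frame = base frame: x ahead of the robot, y to its left, z up, the work surface at z = 0. Lengths are in m, angles in rad, forces in N, time in s.
With the tool pointing down it reaches from about 0.375 to 0.975 m from the base axis. Payload 3.8 kg.
Tool frame: the origin (TCP) lies between the finger pads; the fingertips stand 17 mm ahead of it and the grasp point (between the pads) lies 2 mm behind it; z points along the fingers, y is the line along which they close (so a half turn about z gives the same grasp; the last joint's range is limited). The gripper opens to 85 mm and grips with 20 to 120 N. Pads are 22 mm wide; open, the fingers measure 114 mm over their backs; the gripper's body (76 mm by 85 mm) begins 54 mm behind the grasp point. The pads swing forward as they close: fully open they stand 13 mm farther back than shut.
Start: joints at [-1.232, 0.264, 1.604, -0, 1.274, -0.037], TCP at [0.248, -0.628, 0.248] pointing down, gripper open.
Joint ranges: [-2.63, 2.63], [-0.94, 2.18], [0.31, 2.57], [-1.31, 4.45], [0, 2.66], [-2.55, 2.55]. Speed limits (rad/s): [2.57, 2.57, 3.14, 3.14, 3.14, 3.14].

## Interface

Orientations are given as a rotation vector (axis times angle).
In Python, from workcell import bot gives the robot as it stands.
- The arm moves only by the tool play_rows, never from a script. Its argument "steps" is one flat list of numbers, 4 for each row, row after row: the shift along the tool's x, y, z in m, then the turn about the tool's z in rad. A call has 1 to 10 rows; each row is the pose to reach, as a shift and turn from the pose commanded when the call began, along the tool's axes at that moment; what a row does not reach only later rows make up. A row lasts 1/8 s, in which the tool goes at most 62.5 mm and 10.7 degrees, less where a joint would pass 70% of its speed; a pose out of reach is approached as far as the arm can. A call with a gripper value outside its range is refused whole. "jaw" is the closure in counts, from 0 (fully open) to 255 (shut), set as the call begins (left out, the last holds). The fingers move at their own pace and stop on an object; "grip_force" is the grip in N (left out, the last holds). Time passes only in rows, so rows that repeat a pose let the fingers close. It gives the time, the measured TCP pose, the force, the opening and the grip force at its end, in the units of the state.
- bot.read_state(): the state, without advancing time (a new reading comes with each control period).
- bot.read_camera(name): name is "scene" or "top"; returns a dict with "pixels" (384x512x3 uint8, blue, green, red), "mtx" (3x3 intrinsics, pixels), "R" (3x3) and "t" (3): a world point X has camera coordinates R X + t. Camera axes: x right, y down, z forward; pixel columns grow to the right and rows downward; lengths in m; the calibration is good to about 2 mm. A picture is of the moment at which its call begins. There is no depth.
- bot.finish_job(): hands the job in; it is judged then, once.
The state is a dict: "time": time; "q": joint angles; "joint_vel": joint speeds; "joint_torque": joint torques, N m; "tool_pos": TCP position; "tcp_rot": TCP orientation; "wrist_force": force on the tool from outside, world axes, zero at the start; "torque": the same for the moment, N m; "width": opening from 0.0 (shut) to 1.0 (fully open); "grip_force": force on a finger pad.
Only numpy, scipy, OpenCV 4.12 (cv2) and the standard library are available. Lean on these libraries where they do the work, as an engineer would, in place of code of your own. Each camera call takes 0.05 s, during which the arm holds its last target. There are 200 camera calls.

## Working session

There is one attempt and no reset: what is moved stays moved. The work goes in short steps, Python scripts to look and compute and a tool call to move; the robot and the scene stay as the last step left them, time stands still between calls to the robot, and variables do not carry over. Pictures are saved under pics/ and viewed, at most 10 in all, crops included, and the job is handed in when it is done.

Besides the shell and the picture viewer there is one more tool, called after ">>>" by a JSON object that holds its "api" and its "payload". play_rows: Moves the arm, as the interface text tells. Its arguments: {"type":"object","properties":{"steps":{"type":"array"},"jaw":{"type":"number"},"grip_force":{"type":"number"}},"required":["steps"]}

```bash
mkdir -p pics
cat > h.py <<'E'
import numpy as np, cv2
from workcell import bot
from scipy.spatial.transform import Rotation as Ro
def ray(c,u,v,z):
    d=c["R"].T@np.linalg.inv(c["mtx"])@np.array([u,v,1.]); o=-c["R"].T@c["t"]
    return o+d*(z-o[2])/d[2]
def proj(c,X):
    p=c["mtx"]@(c["R"]@np.array(X,float)+c["t"]); return p[:2]/p[2]
def rel(X,s=None):
    s=s or bot.read_state(); return Ro.from_rotvec(s["tcp_rot"]).inv().apply(np.array(X)-s["tool_pos"])
E
python3 - <<'E'
from h import *
import pickle
cs={n:bot.read_camera(n) for n in("scene","top")}
pickle.dump(cs,open("c0.pkl","wb"))
for n,c in cs.items():
    print(n,c["mtx"].tolist(),-c["R"].T@c["t"]); cv2.imwrite(f"pics/{n}0.png",cv2.resize(c["pixels"],(768,576),interpolation=cv2.INTER_CUBIC))
s=bot.read_state(); print(s); print(Ro.from_rotvec(s["tcp_rot"]).as_matrix().round(3))
E
```

```text
scene [[393.3379707190216, 0.0, 259.5141991780769], [0.0, 393.3379707190216, 189.93964850045552], [0.0, 0.0, 1.0]] [0.19305132 0.67137757 0.78097801]
top [[370.6100024683303, 0.0, 250.6808495940049], [0.0, 370.6100024683303, 192.68114898547793], [0.0, 0.0, 1.0]] [0.51271529 0.02215565 1.14149118]
{'time': 0.1, 'q': array([-1.23189707e+00,  2.64678189e-01,  1.60522131e+00,  1.91286689e-05,
        1.27368661e+00, -3.69154502e-02]), 'joint_vel': array([ 8.46691739e-05, -1.28556435e-03, -9.54374954e-04, -4.09434439e-04,
       -3.40030491e-04,  1.25311518e-03]), 'joint_torque': array([ 3.53634105e-04, -5.16709507e+01, -3.68588841e+01, -3.46964825e-06,
        6.32298645e-03,  6.16702721e-06]), 'tool_pos': array([ 0.24753626, -0.62731589,  0.24709494]), 'tcp_rot': array([-3.08435497e+00, -5.86483164e-01,  4.42334274e-04]), 'wrist_force': array([ 0.58308513, -0.11577834, -1.03552129]), 'torque': array([0.03105634, 0.02302136, 0.01767297]), 'grip_force': 0.0, 'width': 0.9968011337489386}
[[ 0.93   0.367 -0.001]
 [ 0.367 -0.93   0.002]
 [ 0.    -0.002 -1.   ]]
```

View pics/top0.png

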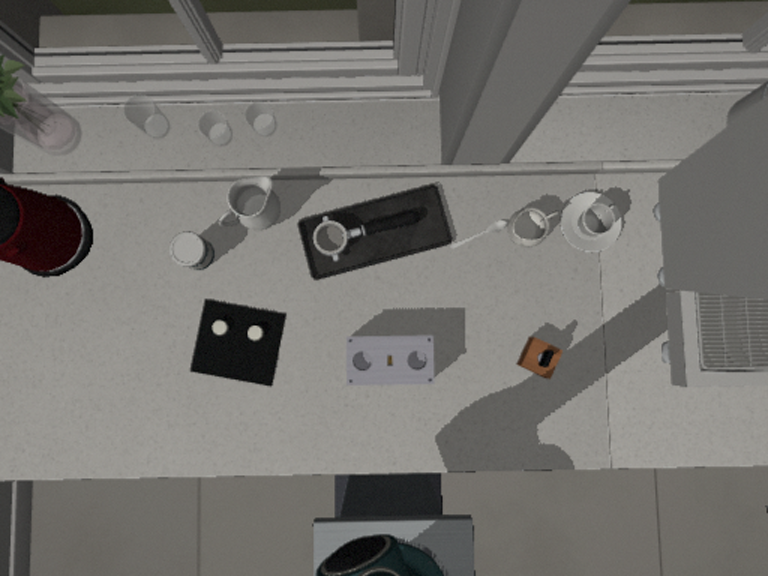

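View pics/scene0.png

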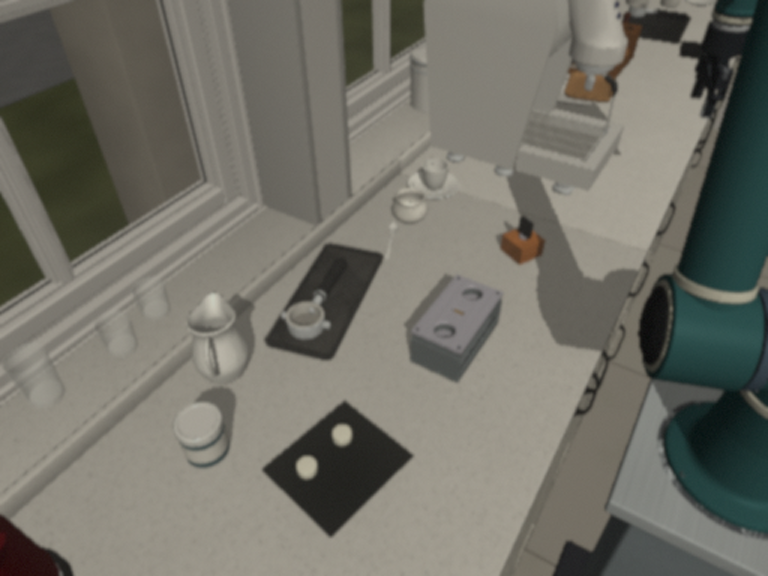

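The top view shows the tablets at (220,328) and (256,333), the doser at (390,360) with its long side left to right, and the key stand at (540,357), all in 768-wide pixels. Next I'll enlarge these in one composite.

Run:
```python
from h import *
import pickle
cs=pickle.load(open("c0.pkl","rb"))
def crop(n,u,v,w,h,k): 
    p=cs[n]["pixels"][v:v+h,u:u+w]; return cv2.resize(p,(w*k,h*k),interpolation=cv2.INTER_CUBIC)
a=crop("top",228,220,66,40,6) # 396x240
b=crop("top",340,218,40,40,6) #240
t=crop("top",125,195,66,50,6) #396x300
s=crop("scene",325,135,50,50,6) #300
im=np.zeros((545,700,3),np.uint8)
im[:240,:396]=a; im[:240,400:640]=b; im[245:,:396]=t; im[245:,400:]=s
cv2.imwrite("pics/comp.png",im)
# auto tablets
g=cs["top"]["pixels"]; gray=g.min(2)[195:245,125:191]
m=(gray>110).astype(np.uint8); n,l,st,ce=cv2.connectedComponentsWithStats(m)
print(st,ce+[125,195])
```

```text
[[   2    4   64   46 2228]
 [   0    0   66   50  815]
 [  17   19    9    9   69]
 [  60   18    6   32  117]
 [  40   22   10   10   71]] [[158.0991921  223.96858169]
 [151.38773006 205.34355828]
 [146.         218.        ]
 [188.27350427 232.72649573]
 [169.32394366 221.43661972]]
```

View pics/comp.png

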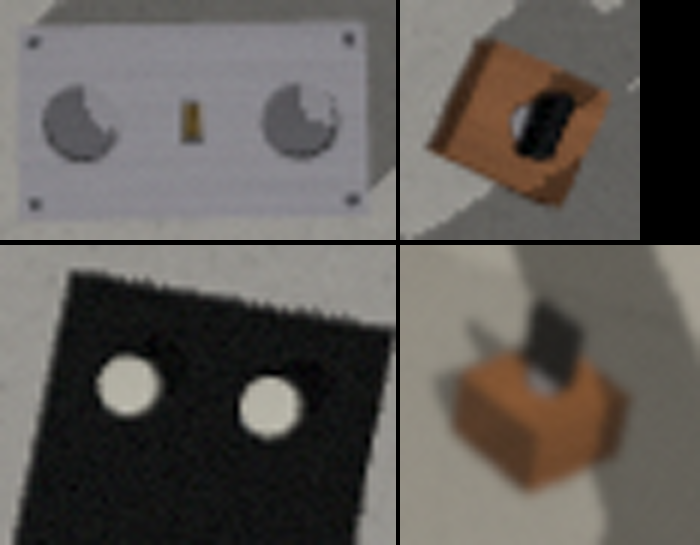

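The composite puts the doser bores at crop (80,123) and (301,121), and the slot at (191,121). The key bow is along the stand's right edge direction, at about (547,125), and the two tablets are at (129,385) and (270,406).

Run:
```python
from h import *
import pickle
from scipy.optimize import least_squares
cs=pickle.load(open("c0.pkl","rb")); T=cs["top"];S=cs["scene"]
P=lambda x,y,u0,v0:(u0+(x+.5)/6-.5, v0+(y+.5)/6-.5)
for x,y in [(80,123),(301,121),(191,121),(34,42),(349,39),(352,200),(35,204),(22,24),(365,20),(369,212),(22,217)]: print("dos",(x,y),ray(T,*P(x,y,228,220),.078).round(4))
for u,v in [(146,218),(169.32,221.44)]: 
    X=ray(T,u,v,.018);X2=ray(T,u,v,.016); print("tab",X.round(4),X2.round(4), "scene", (proj(S,X2)*1.5).round(1))
print("block base right edge (on z=.04):",[ray(T,*P(x-400,y,340,218),.04).round(4) for x,y in[(485,38),(607,97),(558,207),(447,147)]])
# dark masks
def dark(n,u,v,w,h):
    g=cs[n]["pixels"][v:v+h,u:u+w].max(2); k,l,st,ce=cv2.connectedComponentsWithStats((g<50).astype(np.uint8))
    i=1+np.argmax(st[1:,4]); print(n,st[i],ce[i]+[u,v]); ys,xs=np.where(l==i); return set(zip(xs+u,ys+v))
mt=dark("top",355,228,20,20); ms=dark("scene",340,140,30,30)
def sil(c,k):
    x,y,a=k; R=Ro.from_euler("z",a).as_matrix(); 
    pts=np.array([proj(c,R@np.array([sx*.017,sy*.005,0])+[x,y,z]) for sx in(-1,1) for sy in(-1,1) for z in(.046,.084)])
    return cv2.convexHull(pts.astype(np.float32))
def cost(k):
    r=0
    for c,m in((T,mt),(S,ms)):
        h=sil(c,k); mm=cv2.moments(h); cen=np.array([mm["m10"],mm["m01"]])/mm["m00"]; q=np.array(list(m)).mean(0); r=np.r_[r,cen-q]
        C=lambda p:np.cov(np.array(p).T)
        pts=[(u,v) for u in np.arange(cen[0]-16,cen[0]+16,.5) for v in np.arange(cen[1]-16,cen[1]+16,.5) if cv2.pointPolygonTest(h,(float(u),float(v)),False)>0]
        d=C(pts)-C(list(m)); r=np.r_[r,.1*d[0,0],.1*d[0,1],.1*d[1,1]]
    return r
for a0 in(.3,-.3,-.6):
    f=least_squares(cost,[.51,-.21,a0],diff_step=.01,x_scale=[.01,.01,.1]); print(f.x,f.cost,f.fun.round(2))
```

```text
dos (80, 123) [0.4696 0.0539 0.078 ]
dos (301, 121) [ 0.4686 -0.051   0.078 ]
dos (191, 121) [0.4695 0.0012 0.078 ]
dos (34, 42) [0.5083 0.0751 0.078 ]
dos (349, 39) [ 0.5069 -0.0749  0.078 ]
dos (352, 200) [ 0.431  -0.0742  0.078 ]
dos (35, 204) [0.432  0.0758 0.078 ]
dos (22, 24) [0.517  0.0807 0.078 ]
dos (365, 20) [ 0.5157 -0.0827  0.078 ]
dos (369, 212) [ 0.4252 -0.0821  0.078 ]
dos (22, 217) [0.426  0.0821 0.078 ]
tab [0.539  0.3419 0.018 ] [0.5391 0.3424 0.016 ] scene [306.2 463.5]
tab [0.5273 0.2712 0.018 ] [0.5273 0.2717 0.016 ] scene [340.9 431.4]
block base right edge (on z=.04): [array([ 0.5092, -0.2797,  0.04  ]), array([ 0.4791, -0.3384,  0.04  ]), array([ 0.4261, -0.3118,  0.04  ]), array([ 0.4562, -0.2587,  0.04  ])]
top [ 4  5 10 12 70] [363.84285714 238.24285714]
scene [ 6  6  9 12 64] [350.015625 151.171875]
[ 0.4664863  -0.29882739 -0.29808426] 0.8735897877096598 [ 0.   -0.33  0.38  0.04  0.15  0.2  -0.14 -0.82  0.57  0.13  0.63]
[ 0.46649739 -0.29880236 -6.75983625] 0.8439586898244933 [ 0.   -0.33  0.38  0.16 -0.01  0.1  -0.14 -0.81  0.4   0.14  0.74]
[ 0.46651033 -0.2988069  -0.63235658] 0.8838225340810775 [ 0.   -0.32  0.38  0.31 -0.12 -0.01 -0.15 -0.8   0.24  0.11  0.82]
```

```bash
cat >> h.py <<'E'
A=np.array([.539,.342,.026]);B=np.array([.5273,.2715,.026]);LK=np.array([.4693,.001,.078]);DY=-.009;KEY=np.array([.4665,-.2988,.068])
bo=lambda s:LK+s*.052*np.array([-np.sin(DY),np.cos(DY),0])
def go(X,psi=None):
    s=bot.read_state(); M=Ro.from_rotvec(s["tcp_rot"]).as_matrix(); p=np.arctan2(M[1,0],M[0,0])
    print("t",round(s["time"],2),"pos",s["tool_pos"].round(4),"psi",p.round(3),"tilt",M[:2,2].round(4),"q6",s["q"][5].round(3),"F",s["wrist_force"].round(1),"w",round(s["width"],3),"g",round(s["grip_force"],1))
    print("->",(M.T@(np.array(X)-s["tool_pos"])).round(4),"turn",None if psi is None else ((p-psi+np.pi)%(2*np.pi)-np.pi).round(3))
E
python3 - <<'E'
from h import *
go([B[0],B[1],.12],1.405)
E
```

```text
t 0.1 pos [ 0.2475 -0.6273  0.2471] psi 0.376 tilt [-0.0006  0.0019] q6 -0.037 F [ 0.6 -0.1 -1. ] w 0.997 g 0.0
-> [ 0.5901 -0.7332  0.1286] turn -1.029
```

>>> {"api": "play_rows", "payload": {"steps": [0.59,-0.733,0.03,-1.029,0.59,-0.733,0.03,-1.029,0.59,-0.733,0.03,-1.029,0.59,-0.733,0.03,-1.029,0.59,-0.733,0.03,-1.029,0.59,-0.733,0.03,-1.029,0.59,-0.733,0.03,-1.029,0.59,-0.733,0.03,-1.029,0.59,-0.733,0.03,-1.029,0.59,-0.733,0.03,-1.029], "jaw": 60, "grip_force": 20}}

```text
time: 1.35
tool_pos: [0.4335, -0.0295, 0.2282]
tcp_rot: [2.398, 2.029, 0.0]
wrist_force: [1.1, -1.0, 0.1]
width: 0.768
grip_force: 0.0
```

Run:
```python
from h import *
go([B[0],B[1],.06],1.405)
```

```text
t 1.35 pos [ 0.4335 -0.0295  0.2282] psi 1.405 tilt [ 0.0005 -0.0002] q6 0.041 F [ 1.1 -1.   0.1] w 0.768 g 0.0
-> [0.3124 0.0427 0.1682] turn -0.0
```

>>> {"api": "play_rows", "payload": {"steps": [0.31,0.043,0.06,0,0.31,0.043,0.06,0,0.31,0.043,0.1,0,0.31,0.043,0.14,0,0.31,0.043,0.16,0,0.31,0.043,0.16,0,0.31,0.043,0.16,0,0.31,0.043,0.16,0]}}

```text
time: 2.35
tool_pos: [0.5268, 0.2668, 0.0682]
tcp_rot: [-2.397, -2.03, 0.002]
wrist_force: [-0.2, 0.3, 0.2]
width: 0.767
grip_force: 0.0
```

Run:
```python
from h import *
go(B,1.405)
for n in("top","scene"):
    c=bot.read_camera(n); u,v=proj(c,[B[0],B[1],.02]).astype(int); p=c["pixels"][max(v-35,0):v+35,u-40:u+40]
    cv2.imwrite(f"pics/b_{n}.png",cv2.resize(p,None,fx=5,fy=5,interpolation=cv2.INTER_CUBIC))
a,b=cv2.imread("pics/b_top.png"),cv2.imread("pics/b_scene.png"); cv2.imwrite("pics/b.png",np.hstack([a,b]))
```

```text
t 2.35 pos [0.5268 0.2668 0.0682] psi 1.405 tilt [-0.0009 -0.0007] q6 0.593 F [-0.2  0.3  0.2] w 0.767 g 0.0
-> [ 0.0047 -0.0002  0.0422] turn 0.0
```

View pics/b.png

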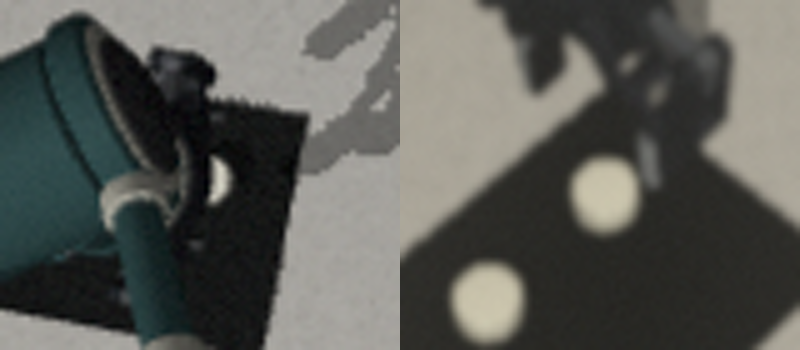

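The gripper straddles the nearer tablet: fingers at (535,85) and (650,175) in the scene half, tablet at (605,195). Lower and grip.

>>> {"api": "play_rows", "payload": {"steps": [0.005,0,0.02,0,0.005,0,0.042,0,0.005,0,0.042,0,0.005,0,0.042,0]}}

```text
time: 2.95
tool_pos: [0.5282, 0.2719, 0.0266]
tcp_rot: [2.398, 2.029, 0.001]
wrist_force: [0.0, 0.6, 0.3]
width: 0.763
grip_force: 0.0
```

>>> {"api": "play_rows", "payload": {"steps": [0,0,0,0,0,0,0,0,0,0,0,0,0,0,0,0,0,0,0,0,0,0,0,0], "jaw": 200}}

```text
time: 3.7
tool_pos: [0.5286, 0.2724, 0.0273]
tcp_rot: [2.398, 2.029, 0.002]
wrist_force: [-0.2, -0.3, 5.9]
width: 0.332
grip_force: 19.9
```

Run:
```python
from h import *
go(bo(1),1.405)
```

```text
t 3.7 pos [0.5286 0.2724 0.0273] psi 1.405 tilt [0.0012 0.0005] q6 0.6 F [-0.2 -0.3  5.9] w 0.332 g 19.9
-> [-0.226  -0.0217 -0.0509] turn -0.0
```

>>> {"api": "play_rows", "payload": {"steps": [0,0,-0.05,0,-0.03,-0.004,-0.1,0,-0.09,-0.01,-0.11,0,-0.15,-0.015,-0.11,0,-0.2,-0.02,-0.11,0,-0.225,-0.022,-0.11,0,-0.225,-0.022,-0.11,0,-0.225,-0.022,-0.11,0,-0.225,-0.022,-0.11,0]}}

```text
time: 4.82
tool_pos: [0.4694, 0.0547, 0.1363]
tcp_rot: [-2.397, -2.031, -0.0]
wrist_force: [-0.6, 0.5, -0.2]
width: 0.331
grip_force: 20.0
```

Run:
```python
from h import *
go(bo(1)+[0,0,.022],1.405)
c=bot.read_camera("scene"); u,v=proj(c,bo(1)).astype(int); p=c["pixels"][v-60:v+40,u-60:u+60]
cv2.imwrite("pics/d1.png",cv2.resize(p,None,fx=5,fy=5,interpolation=cv2.INTER_CUBIC)); print(u,v)
```

```text
t 4.83 pos [0.4694 0.0547 0.1363] psi 1.406 tilt [0.     0.0003] q6 0.228 F [-0.6  0.5 -0.2] w 0.331 g 20.0
-> [-0.0017  0.0007  0.0363] turn 0.001
295 218
```

View pics/d1.png

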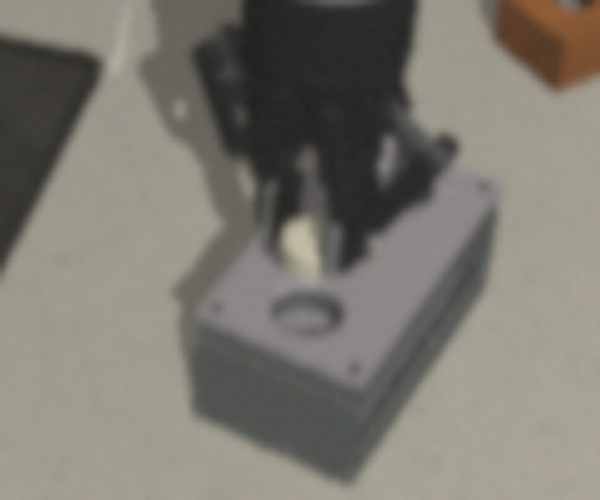

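The tablet is held over the bore: bore centre at (307,312) in the crop, tablet at (302,245). Lower gently.

>>> {"api": "play_rows", "payload": {"steps": [-0.001,0.001,0.02,0,-0.001,0.001,0.03,0,-0.001,0.001,0.034,0,-0.001,0.001,0.037,0,-0.001,0.001,0.037,0]}}

```text
time: 5.5
tool_pos: [0.47, 0.0527, 0.0995]
tcp_rot: [2.398, 2.03, 0.0]
wrist_force: [-0.2, -0.0, 0.1]
width: 0.334
grip_force: 20.0
```

>>> {"api": "play_rows", "payload": {"steps": [0,0,0.001,0,0,0,0.002,0,0,0,0.002,0]}}

```text
time: 5.88
tool_pos: [0.4699, 0.0526, 0.0974]
tcp_rot: [2.398, 2.029, 0.0]
wrist_force: [0.9, 0.1, -0.2]
width: 0.334
grip_force: 20.0
```

>>> {"api": "play_rows", "payload": {"steps": [0,0,0,0,0,0,0,0,0,0,0,0,0,0,-0.02,0,0,0,-0.06,0,0,0,-0.09,0,0,0,-0.09,0], "jaw": 100}}

```text
time: 6.75
tool_pos: [0.4722, 0.0528, 0.1904]
tcp_rot: [2.395, 2.027, 0.008]
wrist_force: [-0.0, 0.4, 0.4]
width: 0.607
grip_force: 0.0
```

Run:
```python
from h import *
go(A+[0,0,.045],1.405)
c=bot.read_camera("scene"); u,v=proj(c,bo(1)).astype(int); p=c["pixels"][v-30:v+40,u-50:u+50]
cv2.imwrite("pics/d2.png",cv2.resize(p,None,fx=5,fy=5,interpolation=cv2.INTER_CUBIC)); print(u,v)
```

```text
t 6.75 pos [0.4722 0.0528 0.1904] psi 1.405 tilt [0.0064 0.0004] q6 0.225 F [-0.   0.4  0.4] w 0.607 g 0.0
-> [0.2961 0.0174 0.1199] turn -0.0
295 218
```

View pics/d2.png

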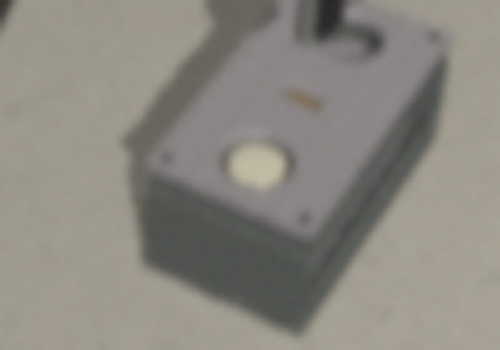

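The first tablet lies flat in its bore at (258,163). Now the second tablet.

>>> {"api": "play_rows", "payload": {"steps": [0.06,0.004,0.01,0,0.12,0.008,0.03,0,0.18,0.012,0.05,0,0.24,0.016,0.08,0,0.29,0.017,0.11,0,0.296,0.017,0.12,0,0.296,0.017,0.12,0,0.296,0.017,0.12,0], "jaw": 60}}

```text
time: 7.8
tool_pos: [0.5354, 0.3405, 0.0675]
tcp_rot: [2.399, 2.028, -0.001]
wrist_force: [-0.1, 0.7, 0.6]
width: 0.764
grip_force: 0.0
```

Run:
```python
from h import *
go(A,1.405)
```

```text
t 7.8 pos [0.5354 0.3405 0.0675] psi 1.404 tilt [-0.0003 -0.0006] q6 0.694 F [-0.1  0.7  0.6] w 0.764 g 0.0
-> [0.0021 0.0033 0.0415] turn -0.001
```

>>> {"api": "play_rows", "payload": {"steps": [0.002,0.003,0.02,0,0.002,0.003,0.041,0,0.002,0.003,0.041,0,0.002,0.003,0.041,0]}}

```text
time: 8.3
tool_pos: [0.5386, 0.3429, 0.0259]
tcp_rot: [-2.398, -2.029, 0.001]
wrist_force: [0.0, -0.2, -0.5]
width: 0.769
grip_force: 0.0
```

>>> {"api": "play_rows", "payload": {"steps": [0,0,0,0,0,0,0,0,0,0,0,0,0,0,0,0,0,0,0,0,0,0,0,0], "jaw": 200}}

```text
time: 9.05
tool_pos: [0.5394, 0.3437, 0.0273]
tcp_rot: [2.398, 2.03, 0.002]
wrist_force: [-0.8, 0.5, 5.8]
width: 0.333
grip_force: 20.0
```

Run:
```python
from h import *
go(bo(-1)+[0,0,.055],1.405)
```

```text
t 9.05 pos [0.5394 0.3437 0.0273] psi 1.405 tilt [0.0011 0.0008] q6 0.694 F [-0.8  0.5  5.8] w 0.333 g 20.0
-> [-0.4008 -0.0043 -0.1061] turn -0.0
```

>>> {"api": "play_rows", "payload": {"steps": [0,0,-0.05,0,-0.03,0,-0.1,0,-0.09,-0.001,-0.106,0,-0.15,-0.002,-0.106,0,-0.21,-0.003,-0.106,0,-0.27,-0.004,-0.106,0,-0.33,-0.004,-0.106,0,-0.38,-0.004,-0.106,0,-0.399,-0.004,-0.106,0,-0.399,-0.004,-0.106,0]}}

```text
time: 10.3
tool_pos: [0.4684, -0.0507, 0.132]
tcp_rot: [-2.401, -2.026, 0.001]
wrist_force: [-0.3, -0.8, -0.1]
width: 0.331
grip_force: 20.0
```

>>> {"api": "play_rows", "payload": {"steps": [0,0,0,0,0,0,0,0]}}

```text
time: 10.55
tool_pos: [0.4691, -0.0486, 0.1322]
tcp_rot: [-2.396, -2.031, -0.0]
wrist_force: [0.1, -0.0, -0.5]
width: 0.331
grip_force: 20.0
```

Run:
```python
from h import *
go(bo(-1)+[0,0,.0195],1.405)
```

```text
t 10.55 pos [ 0.4691 -0.0486  0.1322] psi 1.406 tilt [-0.0002  0.0003] q6 0.008 F [ 0.1 -0.  -0.5] w 0.331 g 20.0
-> [-0.0024  0.0001  0.0347] turn 0.001
```

>>> {"api": "play_rows", "payload": {"steps": [-0.001,0,0.02,0,-0.001,0,0.03,0,-0.001,0,0.033,0,-0.001,0,0.035,0,-0.001,0,0.035,0]}}

```text
time: 11.18
tool_pos: [0.4691, -0.0505, 0.0977]
tcp_rot: [2.398, 2.03, 0.001]
wrist_force: [-0.5, 0.2, -1.7]
width: 0.338
grip_force: 20.0
```

>>> {"api": "play_rows", "payload": {"steps": [0,0,0,0,0,0,0,0,0,0,0,0,0,0,-0.02,0,0,0,-0.06,0,0,0,-0.1,0,0,0,-0.13,0,0,0,-0.13,0], "jaw": 100}}

```text
time: 12.18
tool_pos: [0.4709, -0.0509, 0.2306]
tcp_rot: [2.394, 2.026, 0.007]
wrist_force: [0.7, 0.7, -1.4]
width: 0.61
grip_force: 0.0
```

Run:
```python
from h import *
go(KEY+[0,0,.1],np.pi-.46)
c=bot.read_camera("scene"); u,v=proj(c,LK).astype(int); p=c["pixels"][v-55:v+45,u-50:u+80]
cv2.imwrite("pics/d3.png",cv2.resize(p,None,fx=6,fy=6,interpolation=cv2.INTER_CUBIC)); print(u,v)
```

```text
t 12.18 pos [ 0.4709 -0.0509  0.2306] psi 1.405 tilt [ 0.0065 -0.001 ] q6 0.006 F [ 0.7  0.7 -1.4] w 0.61 g 0.0
-> [-0.2452  0.0362  0.0628] turn -1.277
305 206
```

View pics/d3.png

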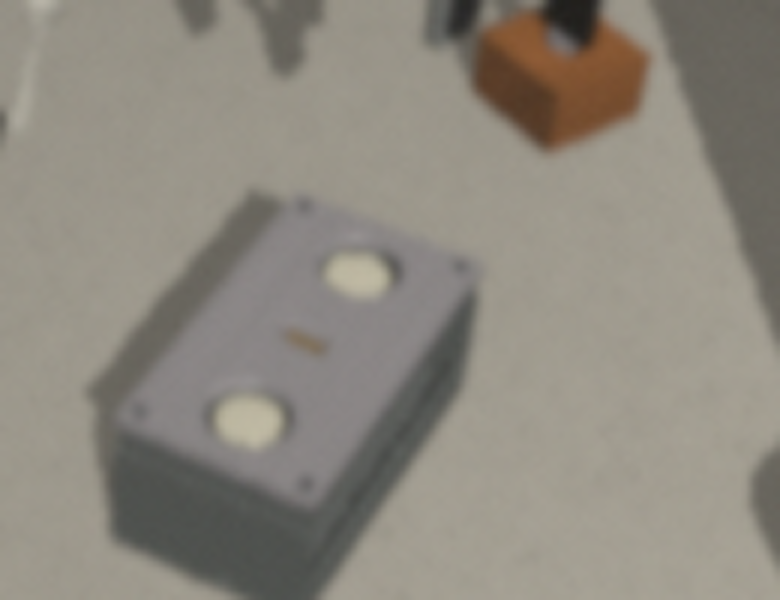

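Both tablets are in their bores, at (358,275) and (248,420); the slot is at (305,341). Now over the key.

>>> {"api": "play_rows", "payload": {"steps": [-0.245,0.036,0.06,-1.277,-0.245,0.036,0.06,-1.277,-0.245,0.036,0.06,-1.277,-0.245,0.036,0.06,-1.277,-0.245,0.036,0.06,-1.277,-0.245,0.036,0.06,-1.277,-0.245,0.036,0.06,-1.277,-0.245,0.036,0.06,-1.277,-0.245,0.036,0.06,-1.277], "jaw": 80}}

```text
time: 13.35
tool_pos: [0.4632, -0.2976, 0.1662]
tcp_rot: [-0.719, -3.056, -0.001]
wrist_force: [0.8, -0.1, 0.1]
width: 0.687
grip_force: 0.0
```

Run:
```python
from h import *
go(KEY+[0,0,.006],np.pi-.46)
c=bot.read_camera("scene"); print(proj(c,LK)); u,v=proj(c,KEY).astype(int); p=c["pixels"][v-50:v+30,u-50:u+50]
cv2.imwrite("pics/k1.png",cv2.resize(p,None,fx=7,fy=7,interpolation=cv2.INTER_CUBIC)); print(u,v)
```

```text
t 13.35 pos [ 0.4632 -0.2976  0.1662] psi 2.679 tilt [-0.0016  0.0011] q6 -1.725 F [ 0.8 -0.1  0.1] w 0.687 g 0.0
-> [-0.0036  0.0004  0.0922] turn -0.002
[305.31787364 206.02386508]
349 149
```

View pics/k1.png

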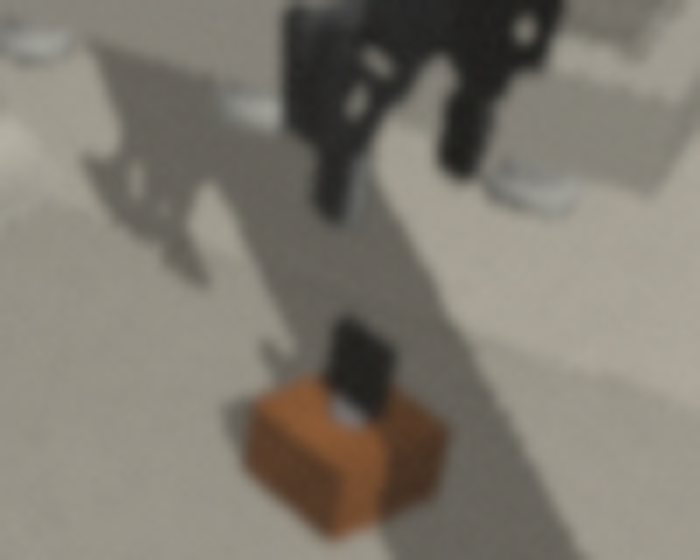

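The open fingers stand over the key bow (bow at (360,370), stand at (345,460)). Lower and grip.

>>> {"api": "play_rows", "payload": {"steps": [-0.003,0,0.05,0,-0.003,0,0.08,0,-0.003,0,0.098,0,-0.003,0,0.098,0,-0.003,0,0.098,0]}}

```text
time: 14.02
tool_pos: [0.4675, -0.3001, 0.0707]
tcp_rot: [0.716, 3.057, -0.001]
wrist_force: [0.3, -0.2, 0.8]
width: 0.689
grip_force: 0.0
```

>>> {"api": "play_rows", "payload": {"steps": [0,0,0,0,0,0,0,0,0,0,0,0,0,0,0,0,0,0,0,0,0,0,0,0,0,0,0,0], "jaw": 255, "grip_force": 40}}

```text
time: 14.9
tool_pos: [0.467, -0.2998, 0.0702]
tcp_rot: [0.716, 3.058, -0.001]
wrist_force: [-1.5, 0.7, 5.3]
width: 0.111
grip_force: 40.1
```

Run:
```python
from h import *
go(KEY+[0,0,.1],np.pi-.46); print(bot.read_state()["torque"])
```

```text
t 14.9 pos [ 0.467  -0.2998  0.0702] psi 2.682 tilt [ 0.0009 -0.0006] q6 -1.727 F [-1.5  0.7  5.3] w 0.111 g 40.1
-> [ 0.0008  0.0007 -0.0978] turn 0.0
[ 0.09084286  0.10473868 -0.00483931]
```

>>> {"api": "play_rows", "payload": {"steps": [0,0,-0.02,0,0,0,-0.05,0,0,0,-0.09,0,0,0,-0.1,0,0,0,-0.1,0], "grip_force": 60}}

```text
time: 15.52
tool_pos: [0.4667, -0.2995, 0.1694]
tcp_rot: [0.716, 3.058, -0.0]
wrist_force: [0.4, -0.1, -1.6]
width: 0.106
grip_force: 60.1
```

Run:
```python
from h import *
go(LK+[.001,0,.074],np.pi-.009); print(bot.read_state()["torque"])
```

```text
t 15.53 pos [ 0.4667 -0.2995  0.1694] psi 2.682 tilt [ 0.0007 -0.0004] q6 -1.727 F [ 0.4 -0.1 -1.6] w 0.106 g 60.1
-> [0.1301 0.271  0.0173] turn -0.451
[ 0.01205318  0.00076841 -0.00260815]
```

>>> {"api": "play_rows", "payload": {"steps": [0.13,0.271,0,-0.451,0.13,0.271,0,-0.451,0.13,0.271,0,-0.451,0.13,0.271,0,-0.451,0.13,0.271,0,-0.451,0.13,0.271,0.01,-0.451,0.13,0.271,0.018,-0.451,0.13,0.271,0.018,-0.451,0.13,0.271,0.018,-0.451]}}

```text
time: 16.65
tool_pos: [0.4702, -0.0001, 0.151]
tcp_rot: [-0.017, -3.141, 0.0]
wrist_force: [0.0, 0.1, -1.0]
width: 0.105
grip_force: 60.3
```

Run:
```python
from h import *
go(LK+[.001,0,.062],np.pi-.009)
ims=[]
for n in("scene","top"):
    c=bot.read_camera(n); u,v=proj(c,LK).astype(int); print(n,u,v)
    ims.append(cv2.resize(c["pixels"][v-35:v+20,u-25:u+25],None,fx=8,fy=8,interpolation=cv2.INTER_CUBIC))
cv2.imwrite("pics/k2.png",np.hstack(ims))
s=bot.read_state(); p=s["tool_pos"]; c=bot.read_camera("scene"); 
for d in(.018,-.014,-.024,-.030,-.055): print(d,proj(c,p+[0,0,d]).round(1))
```

```text
t 16.65 pos [ 4.702e-01 -1.000e-04  1.510e-01] psi 3.131 tilt [-0.0007 -0.0001] q6 -1.613 F [ 0.   0.1 -1. ] w 0.105 g 60.3
-> [-0.0001  0.0011  0.011 ] turn -0.002
scene 305 206
top 259 239
0.018 [307.8 178.3]
-0.014 [306.8 188.2]
-0.024 [306.5 191.3]
-0.03 [306.3 193. ]
-0.055 [305.5 200.4]
```

View pics/k2.png

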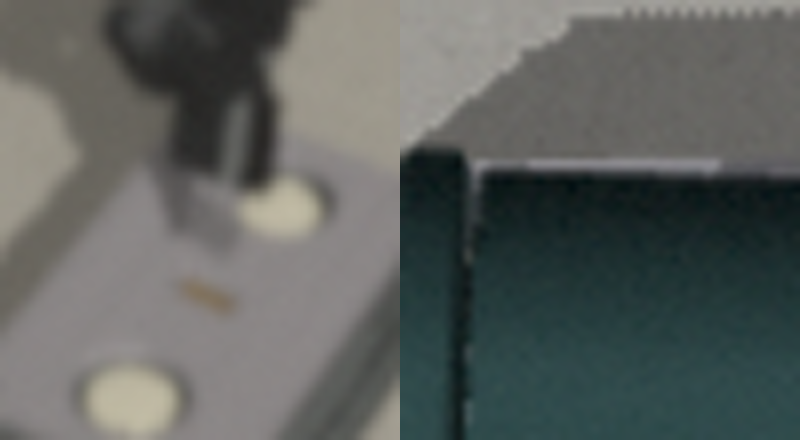

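Scene half: the blade tip is at (213,255) right above the slot at (207,296), which agrees with the model to about 0.3 px. Descend carefully.

>>> {"api": "play_rows", "payload": {"steps": [0,0.0005,0.01,-0.002,0,0.0005,0.016,-0.002,0,0.0005,0.018,-0.002,0,0.0005,0.02,-0.002,0,0.0005,0.022,-0.002,0,0.0005,0.022,-0.002]}}

```text
time: 17.55
tool_pos: [0.4703, 0.0016, 0.1293]
tcp_rot: [-0.011, -3.141, 0.0]
wrist_force: [-0.6, -0.3, -1.1]
width: 0.109
grip_force: 60.3
```

>>> {"api": "play_rows", "payload": {"steps": [0,0,0.004,0,0,0,0.007,0,0,0,0.01,0,0,0,0.012,0,0,0,0.012,0]}}

```text
time: 18.18
tool_pos: [0.4702, 0.0014, 0.1171]
tcp_rot: [-0.011, -3.141, 0.001]
wrist_force: [0.2, -2.0, -2.1]
width: 0.107
grip_force: 60.1
```

>>> {"api": "play_rows", "payload": {"steps": [0,-0.0005,0.003,0.05,0,-0.0005,0.005,-0.05,0,-0.0005,0.007,0.05,0,-0.0005,0.009,-0.05,0,-0.0005,0.0095,0.05,0,-0.0005,0.0095,-0.05,0,-0.0005,0.0095,0,0,-0.0005,0.0095,0]}}

```text
time: 19.18
tool_pos: [0.4705, 0.001, 0.1083]
tcp_rot: [0.01, 3.141, -0.0]
wrist_force: [-0.5, -2.7, 2.4]
width: 0.105
grip_force: 60.6
```

Run:
```python
from h import *
go(LK+[0,0,.030],np.pi-.009)
c=bot.read_camera("scene"); u,v=proj(c,LK).astype(int); print(u,v)
cv2.imwrite("pics/k3.png",cv2.resize(c["pixels"][v-30:v+25,u-30:u+30],None,fx=9,fy=9,interpolation=cv2.INTER_CUBIC))
```

```text
t 19.18 pos [0.4705 0.001  0.1083] psi 3.135 tilt [ 0.0004 -0.0002] q6 -1.615 F [-0.5 -2.7  2.4] w 0.105 g 60.6
-> [0.0012 0.     0.0003] turn 0.003
305 206
```

>>> {"api": "play_rows", "payload": {"steps": [0,-0.0005,0.001,0.05,0,-0.0005,0.002,-0.05,0,-0.0005,0.003,0.03,0,-0.0005,0.003,0,0,-0.0005,0.003,0]}}

```text
time: 19.85
tool_pos: [0.4711, 0.0007, 0.1081]
tcp_rot: [0.009, 3.141, 0.0]
wrist_force: [-8.5, -0.2, 20.9]
width: 0.108
grip_force: 63.8
```

Run:
```python
from h import *
go(LK+[0,0,.030],np.pi-.009); print(bot.read_state()["torque"])
c=bot.read_camera("scene"); u,v=proj(c,LK).astype(int); print(u,v)
cv2.imwrite("pics/k3.png",cv2.resize(c["pixels"][v-30:v+25,u-30:u+30],None,fx=10,fy=10,interpolation=cv2.INTER_CUBIC))
```

```text
t 19.85 pos [0.4711 0.0007 0.1081] psi 3.136 tilt [0.0008 0.0003] q6 -1.617 F [-8.5 -0.2 20.9] w 0.108 g 63.8
-> [0.0018 0.0003 0.0001] turn 0.003
[-0.03540206  1.58703332 -0.01925956]
305 206
```

View pics/k3.png

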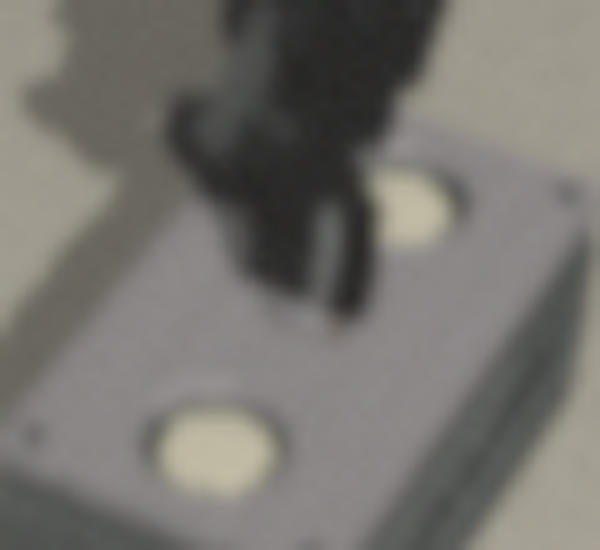

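The key is home: it stops firmly at the predicted height (z 0.108) with 21 N of push, and the collar looks to be on the plate at (300,300). Ease the push and turn clockwise.

>>> {"api": "play_rows", "payload": {"steps": [0.0005,0,-0.001,0,0.0005,0,-0.001,0.1,0.0005,-0.0002,-0.001,0.2,0.0005,-0.0003,-0.001,0.3,0.0005,-0.0004,-0.001,0.4,0.0005,-0.0005,-0.001,0.5,0.0006,-0.0006,-0.001,0.6,0.0006,-0.0007,-0.001,0.7,0.0007,-0.0008,-0.001,0.8,0.0007,-0.0008,-0.001,0.8], "grip_force": 80}}

```text
time: 21.15
tool_pos: [0.4706, -0.0004, 0.1082]
tcp_rot: [1.232, 2.888, 0.0]
wrist_force: [-3.9, -1.1, 14.0]
width: 0.101
grip_force: 78.8
```

Run:
```python
from h import *
go(LK+[0,0,.030],np.pi-.009-1.75); print(bot.read_state()["torque"])
```

```text
t 21.15 pos [ 4.706e-01 -4.000e-04  1.082e-01] psi 2.335 tilt [ 0.0017 -0.0004] q6 -0.818 F [-3.9 -1.1 14. ] w 0.101 g 78.8
-> [0.0019 0.     0.0002] turn 0.953
[-0.23874716  0.91193639  0.00475651]
```

>>> {"api": "play_rows", "payload": {"steps": [0.0002,-0.0002,0,0.12,0.0004,-0.0004,0,0.24,0.0006,-0.0006,0,0.36,0.0007,-0.0007,0,0.48,0.0007,-0.0007,0,0.6,0.0007,-0.0007,0,0.72,0.0007,-0.0007,0,0.84,0.0007,-0.0007,0,0.96,0.0007,-0.0007,0,0.96,0.0007,-0.0007,0,0.96]}}

```text
time: 22.4
tool_pos: [0.4689, -0.0009, 0.1082]
tcp_rot: [2.425, 1.995, -0.002]
wrist_force: [-7.8, -4.5, 16.3]
width: 0.103
grip_force: 79.3
```

Run:
```python
from h import *
go(LK+[0,0,.030],np.pi-.009-1.75); print(bot.read_state()["torque"])
c=bot.read_camera("scene"); u,v=proj(c,LK).astype(int); print(u,v)
cv2.imwrite("pics/k4.png",cv2.resize(c["pixels"][v-30:v+25,u-30:u+30],None,fx=10,fy=10,interpolation=cv2.INTER_CUBIC))
```

```text
t 22.4 pos [ 0.4689 -0.0009  0.1082] psi 1.377 tilt [-0.0001 -0.0016] q6 0.141 F [-7.8 -4.5 16.3] w 0.103 g 79.3
-> [0.002  0.0001 0.0002] turn -0.006
[-0.68791921  1.32907331  0.16125103]
305 206
```

View pics/k4.png

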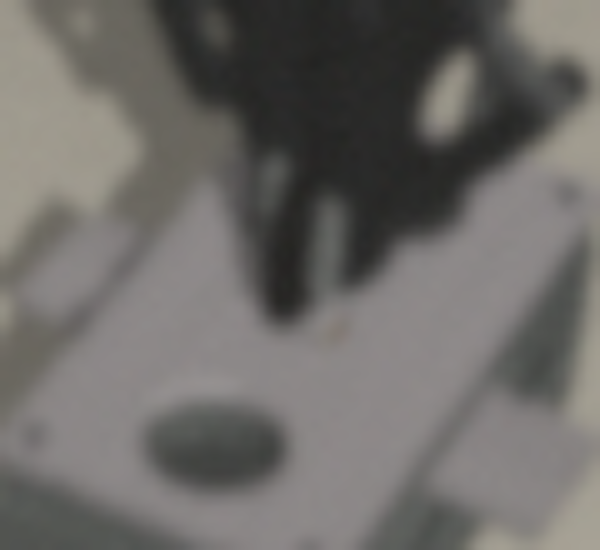

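The gate plates have slid out on both sides, at (70,280) and (510,460), and the near bore at (215,445) is empty. Torque is 0.16 Nm, so the key is at the stop. I've used up the picture allowance (one over, in fact), so I'll check the far bore by numbers after a short hold.

>>> {"api": "play_rows", "payload": {"steps": [0,0,0,0,0,0,0,0,0,0,0,0,0,0,0,0]}}

```text
time: 22.95
tool_pos: [0.4689, -0.0009, 0.1082]
tcp_rot: [2.425, 1.995, -0.002]
wrist_force: [-8.0, -4.2, 16.6]
width: 0.109
grip_force: 79.3
```

Run:
```python
from h import *
go(LK+[0,0,.030],np.pi-.009-1.75); print(bot.read_state()["torque"])
for n in("scene","top"):
    c=bot.read_camera(n)
    for s in(1,-1):
        u,v=(proj(c,bo(s))+[0,1]).round().astype(int); p=c["pixels"][v-4:v+5,u-5:u+6].astype(int)
        print(n,s,"max",p.reshape(-1,3).max(0)); print(p[::2,::2,1])
```

```text
t 22.95 pos [ 0.4689 -0.0009  0.1082] psi 1.377 tilt [-0.0001 -0.0016] q6 0.141 F [-8.  -4.2 16.6] w 0.109 g 79.3
-> [0.002  0.     0.0002] turn -0.006
[-0.67900538  1.30306126  0.16308032]
scene 1 max [133 133 137]
[[133 118 113 113 114 123]
 [ 98  93  89  85  84  88]
 [ 82  80  75  75  74  70]
 [ 83  69  67  67  68  71]
 [117  99  87  85  93 109]]
scene -1 max [104 105 107]
[[ 40  43  42  41  44  47]
 [ 41  42  41  41  40  42]
 [ 50  43  40  39  42  45]
 [ 73  43  42  46  48  60]
 [ 72  45  50  72  83 105]]
top 1 max [69 68 45]
[[54 52 52 34 50 51]
 [54 54 56 30 55 54]
 [61 60 60 30 52 56]
 [64 63 59 27 63 62]
 [64 65 64 28 64 65]]
top -1 max [66 66 43]
[[45 48 45 47 50 48]
 [53 54 51 52 52 50]
 [58 58 54 54 56 55]
 [61 62 57 60 59 57]
 [62 66 62 64 60 64]]
```

```bash
python3 -c "
from h import *
print(bot.finish_job())"
```

```text
the job is handed in; nothing more can be done
None
```

The job is handed in, but the call returned no verdict. Both tablets went into the bores, and the key is home, turned about 1.76 rad to the stop and still gripped at 79 N; the gate is open and the near bore is empty, though the gripper hid the far bore so I couldn't confirm that tablet fell, and I viewed 11 pictures against the limit of 10.

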